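# Clamp the air manifold and take off the orange port cap

## Robot

A 6-joint arm with a two-finger parallel gripper is mounted at the origin on the work surface. World frame = base frame: x ahead of the robot, y to its left, z up, the work surface at z = 0. Lengths are in m, angles in rad, forces in N, time in s.
With the tool pointing down it reaches from about 0.375 to 0.975 m from the base axis. Payload 3.8 kg.
Tool frame: the origin (TCP) lies midway between the tips of the shut fingers; the grasp point (between the pads) lies 19 mm behind it; z points along the fingers, y is the line along which they close (so a half turn about z gives the same grasp; the last joint's range is limited). The gripper opens to 88 mm and grips with 3 to 60 N. Pads are 18 mm wide; open, the fingers measure 123 mm over their backs; the gripper's body (75 mm by 187 mm) begins 45 mm behind the grasp point.
Start: joints at [1.229, 0.264, 1.604, -0, 1.274, -0.037], TCP at [0.203, 0.644, 0.239] pointing down, gripper open.
Joint ranges: [-2.63, 2.63], [-0.94, 2.18], [0.31, 2.57], [-1.31, 4.45], [0, 2.66], [-2.55, 2.55]. Speed limits (rad/s): [2.57, 2.57, 3.14, 3.14, 3.14, 3.14].

## Interface

Orientations are given as a rotation vector (axis times angle).
In Python, from workcell import sensors, capture, camera_params, ticket gives the robot as it stands.
- The arm moves only by the shell command python3 -m creep 'ROWS' [OPENING] [FORCE]. ROWS is JSON, a list of rows, each a list of 4 numbers: the shift along the tool's x, y, z in cm, then the turn about the tool's z in units of 8 degrees (1.0 is 8 degrees). A call has 1 to 8 rows; each row is the pose to reach, as a shift and turn from the pose commanded when the call began, along the tool's axes at that moment; what a row does not reach only later rows make up. A row lasts 1/8 s, in which the tool goes at most 62.5 mm and 10.7 degrees, less where a joint would pass 70% of its speed; a pose out of reach is approached as far as the arm can. A call with a gripper value outside its range is refused whole. OPENING is the opening, from 0 (shut) to 1 (fully open), set as the call begins (- or left out, the last holds). The fingers move at their own pace and stop on an object; FORCE is the grip in N (left out, the last holds). Time passes only in rows, so rows that repeat a pose let the fingers close. It gives the time, the measured TCP pose, the force, the opening and the grip force at its end, in the units of the state.
- sensors.observe(): the state, without advancing time (a new reading comes with each control period).
- capture(name): name is "scene" or "top" or "wrist"; returns the picture (384x512x3 uint8, red, green, blue); there is no depth.
- camera_params(name): a dict with "intrinsics" (3x3 intrinsics, pixels), "k1" (the pictures are not rectified: a ray, as slopes to the right and down, at radius r is drawn at 1 + k1 r^2 times it, then the intrinsics apply), "xyz" and "rotation" of the camera in the world. Camera axes: x right, y down, z forward; pixel columns grow to the right and rows downward; lengths in m; the calibration is good to about 2 mm. A picture is of the moment at which its call begins: read the wrist's pose just before it. camera_params takes no time and is no camera call; for the wrist camera it gives the pose at the moment of the call.
- ticket.finish_job(): hands the job in; it is judged then, once.
The state is a dict: "time": time; "joint_positions": joint angles; "dq": joint speeds; "tau": joint torques, N m; "tcp_pos": TCP position; "ee_rot": TCP orientation; "wrist_force": force on the tool from outside, world axes, zero at the start; "wrist_torque": the same for the moment, N m; "width": opening from 0.0 (shut) to 1.0 (fully open); "grasp_force": force on a finger pad.
Only numpy, scipy, OpenCV 4.12 (cv2) and the standard library are available. Lean on these libraries where they do the work, as an engineer would, in place of code of your own. Each camera call takes 0.05 s, during which the arm holds its last target. There are 200 camera calls.

## Task

Press both yellow hold-down straps of the fixture down until their sprung catches snap over them and hold the manifold, and take the fingers off them. Then unscrew the orange cap: its thread may be left- or right-handed, so try it one way and, if it comes up against its stop, the other way. Lift it straight up off its port and finish still holding it in the gripper, still and upright, a hand's breadth above the port; leave the black cap and everything else alone.

Things in the scene. Friction and masses are not known exactly. Their poses are not given: they have to be found in the camera images.
- fixture: Steel plate 175 (x) by 345 (y) mm, fixed to the bench, holding a cast aluminium air manifold: a block 64 (x) by 310 (y) mm, its top 70 mm above the bench. Origin: underside of the plate below the block's middle; x runs from front (robot side) to back, z up. On the block: orange cap at y = +50, black cap at y = -50, yellow straps across it at y = +132 (left) and -132 mm (right).
- strap_left (a joint): Angle of the left strap (rad): 0 = shut on the block under its catch, larger = raised; starts at 0.35 to 0.65. A yellow bar 24 mm wide, its hinge axis along y at x = +45, z = 78 mm of the fixture, its rounded lip 104 mm in front of that. A weak spring raises it unless latched. A sprung catch in front (top at 88 mm) snaps over the lip: press with 10 to 15 N, to 0 or a little past (-0.04).
- strap_right (a joint): Angle of the right strap (rad), in every way like the left one.
- strap_left_pad (a point): Centre of the top of the red pad (30 by 24 mm) on the left strap, where to press: 77 mm from the hinge axis along the strap, 8 mm above the axis. Moves with the strap; shut, it is 86 mm above the bench.
- strap_right_pad (a point): The same point on the right strap.
- cap_orange: Orange plastic screw cap, twelve flats (one faces its x, then every 30 degrees), 52 mm across flats, 33 mm high, 40 to 85 g, white mark on top along its x. Origin: centre of its lower rim, 74 mm above the bench when on; z up. Starts with x along the fixture's x to 0.06 rad. It sits loosely; it must rise 33 mm to clear the neck inside it. A grip of 20 to 40 N is plenty.
- port_orange (a point): Centre of the top of the neck under the orange cap, 102 mm above the bench. The neck has a quick thread with two lugs, of either hand, hidden by the cap: turned the wrong way the cap meets a hard stop within 0.25 rad; the right way it turns freely at one height, and once turned by 1.2 to 2.1 rad it lifts straight off. Short of that the lugs hold it down. 0.4 N m of resistance means the stop.
- cap_black: Black cap of the same form on the other port, whose thread is of the other hand; stays on. Origin: centre of its lower rim.
- flange_stub: Bystander: cast aluminium flanged pipe stub, 88 mm across, 95 mm high; origin under its centre.
- spool_hub: Bystander: machined steel spool, 72 mm across, 42 mm high; origin under its centre.
- diaphragm: Bystander: black rubber disc, 110 mm across, 9 mm thick; origin under its centre.
- bush: Bystander: white plastic bush, 52 mm across, 40 mm high; origin under its centre.
- carton: Bystander: cardboard box 110 by 80 by 65 mm; origin under its centre.
- spanner: Bystander: open-ended spanner 170 mm long, lying in front of the fixture.
- brass_fitting: Bystander: small brass fitting, 27 mm across, 28 mm high, behind the fixture; origin under its centre.

How it is judged:
On the way, in this order (a step that is already met when the one before it is completed fails the run):
1. both straps are shut and held by their catches, fingers off them (value of joint each of strap_left, strap_right below 0.06 rad and contact force between the fingers and fixture below 0.3 N), for 0.3 s.
2. the orange cap is lifted off its neck in the fingers (z of cap_orange in the frame of port_orange above 0.01 m and contact force between the fingers and cap_orange above 2 N), for 0.2 s.
At the end, for the whole second after the job is handed in: both straps are still latched (joint below 0.06 rad); the orange cap is gripped by the fingers (over 2 N), its rim 30 to 200 mm above the top of its port and within 50 mm of it sideways, tilted less than 0.35 rad, still (under 0.03 m/s) and touching nothing else (z of cap_orange in the frame of port_orange between 0.03 and 0.2 m and horizontal distance between cap_orange and port_orange below 0.05 m and angle between cap_orange's own z axis and vertical below 0.35 rad and contact force between the fingers and cap_orange above 2 N and contact force between cap_orange and fixture below 0.3 N and linear speed of cap_orange below 0.03 m/s and value of joint each of strap_left, strap_right below 0.06 rad); the arm keeps its last pose, push and grip.
It fails at once if the black cap is turned, lifted or shifted (distance of cap_black from where it was at the start of the episode above 0.012 m or angle between the x axis of cap_black and the x axis of fixture, either way round above 0.4 rad).
It fails at once if a bystander is pushed about (distance of any of flange_stub, spool_hub, diaphragm, bush, carton, spanner, brass_fitting from where it was at the start of the episode above 0.03 m).
It also fails if it takes over 59 s, if anything falls off the work surface, if the arm or the gripper's body presses on something with over 40 N, if the wrist force passes 120 N, or if a joint passes its speed limit or range.

## Working session

There is one attempt and no reset: what is moved stays moved. The work goes in short steps, Python scripts to look and compute and a shell command to move; the robot and the scene stay as the last step left them, time stands still between calls to the robot, and variables do not carry over. Pictures are saved under pics/ and viewed, at most 10 in all, crops included, and the job is handed in when it is done.

```bash
mkdir -p pics; ls
python3 - <<'E'
from workcell import sensors, capture, camera_params
import cv2,numpy as np
print(sensors.observe())
for n in ("scene","top"):
    p=camera_params(n);print(n,p)
    cv2.imwrite(f"pics/{n}0.png",capture(n)[:,:,::-1])
a=cv2.imread("pics/scene0.png");b=cv2.imread("pics/top0.png")
E
```

```text
pics
{'time': 0.0, 'joint_positions': array([ 1.22907607e+00,  2.64735424e-01,  1.60531221e+00, -3.57352670e-05,
        1.27371437e+00, -3.68809696e-02]), 'dq': array([2.06371278e-04, 1.40450132e-03, 1.55141902e-04, 1.35933075e-03,
       9.05230376e-05, 8.76902596e-04]), 'tau': array([ 6.09844301e-05, -5.02092719e+01, -3.56887472e+01,  7.27309822e-02,
        2.90677382e-02, -1.43925490e-04]), 'tcp_pos': array([0.20236432, 0.64323042, 0.23743333]), 'ee_rot': array([-0.47691508, -3.10480132,  0.00335643]), 'wrist_force': array([-1.05945843,  0.33211232,  0.19670437]), 'wrist_torque': array([-0.01047313,  0.00545963,  0.01499927]), 'grasp_force': 0.0, 'width': 1.0003341366725658}
scene {'intrinsics': array([[472.17068822,   0.        , 253.78097175],
       [  0.        , 472.17068822, 193.4493659 ],
       [  0.        ,   0.        ,   1.        ]]), 'k1': 0.06929159225694555, 'xyz': array([ 1.48352354, -0.56365215,  0.95730434]), 'rotation': array([-1.98959277, -1.13478316,  0.555112  ])}
top {'intrinsics': array([[419.20039914,   0.        , 256.46631682],
       [  0.        , 419.20039914, 192.23753744],
       [  0.        ,   0.        ,   1.        ]]), 'k1': -0.15724717260664342, 'xyz': array([ 0.32177982, -0.00266057,  1.39272616]), 'rotation': array([-2.14033401,  2.12587855, -0.13797127])}
```

View pics/top0.png

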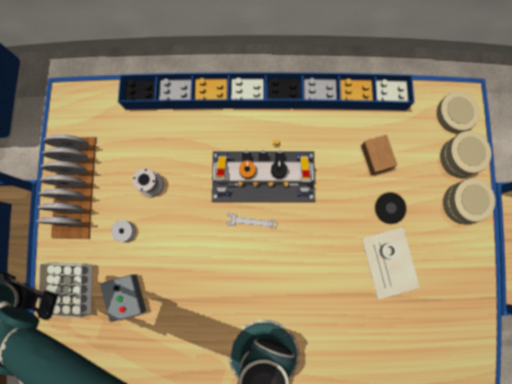

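View pics/scene0.png

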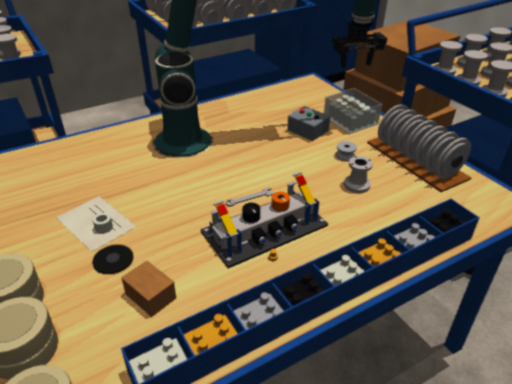

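Top view: fixture centred near (264,176), with orange cap (249,169), black cap (279,169) and straps at about x 221 and 305. The scene view shows both straps raised, with red pads near (224,209) and (301,183).

```bash
cat > h.py <<'E'
import cv2,numpy as np
from scipy.spatial.transform import Rotation as R
from workcell import sensors,capture,camera_params
def rays(p,uv):
    d=cv2.undistortPoints(np.float64(uv).reshape(-1,1,2),p["intrinsics"],np.array([p["k1"],0,0,0.]))[:,0]
    return np.c_[d,np.ones(len(d))]@R.from_rotvec(p["rotation"]).as_matrix().T
def plane(p,uv,z):
    d=rays(p,uv);return p["xyz"]+d*((z-p["xyz"][2])/d[:,2])[:,None]
def tri(p,u,q,v):
    a=rays(p,[u])[0];b=rays(q,[v])[0]
    s=np.linalg.lstsq(np.c_[a,-b],q["xyz"]-p["xyz"],rcond=None)[0]
    A=p["xyz"]+a*s[0];B=q["xyz"]+b*s[1];return (A+B)/2,np.linalg.norm(A-B)
def blobs(im,col,roi,amin=8):
    h=cv2.cvtColor(im,cv2.COLOR_RGB2HSV)
    lo,hi={"red":((0,170,90),(6,255,255)),"orange":((8,170,60),(17,255,255)),"yellow":((20,150,80),(30,255,255))}[col]
    m=cv2.inRange(h,lo,hi)
    if col=="red": m|=cv2.inRange(h,(174,170,90),(180,255,255))
    k=np.zeros_like(m);x0,y0,x1,y1=roi;k[y0:y1,x0:x1]=255;m&=k
    n,l,s,c=cv2.connectedComponentsWithStats(m)
    return [(c[i],s[i]) for i in range(1,n) if s[i][4]>=amin],m
E
python3 - <<'E'
from h import *
roi={"top":(205,145,322,210),"scene":(195,165,335,270)}
for n in roi:
    im=cv2.imread(f"pics/{n}0.png")[:,:,::-1].copy();p=camera_params(n)
    for c in("red","orange","yellow"):
        for b in blobs(im,c,roi[n])[0]:print(n,c,b[0].round(2),b[1])
p=camera_params("top")
im=cv2.imread("pics/top0.png")
g=cv2.cvtColor(im,cv2.COLOR_BGR2HSV)
m=((g[:,:,1]<110)|(g[:,:,2]<60)).astype(np.uint8);k=np.zeros_like(m);k[148:206,206:320]=1;m&=k
n,l,s,c=cv2.connectedComponentsWithStats(m);i=1+s[1:,4].argmax();ys,xs=np.where(l==i)
r=cv2.minAreaRect(np.c_[xs,ys].astype(np.float32));b=cv2.boxPoints(r);print(r,b);print(plane(p,b,0.01).round(4))
cv2.imwrite("pics/topc.png",cv2.resize(im[140:215,200:330],None,fx=6,fy=6,interpolation=cv2.INTER_CUBIC))
E
```

```text
top red [220.28 172.09] [217 170   7   5  32]
top red [305.5 173. ] [303 171   6   5  30]
top orange [247.07 169.42] [240 160  15  18 178]
top orange [220.62 168.75] [218 168   7   2   8]
top orange [305.5 176.5] [303 176   6   2  12]
top yellow [221.32 161.99] [218 157   8  11  80]
top yellow [304.49 162.79] [300 157   9  13  92]
scene red [301.16 179.86] [297 176   9   9  51]
scene red [221.83 209.22] [218 205   9  10  65]
scene orange [298.6  178.84] [296 174   8  12  25]
scene orange [279.96 200.6 ] [272 191  18  20 270]
scene orange [218.75 205.17] [216 203   7   6  12]
scene orange [225.8 211.7] [223 208   5   7  10]
scene orange [272.3 254. ] [270 253   6   3  10]
scene orange [270.9 258.6] [269 257   5   4  10]
scene yellow [307.18 193.24] [300 184  15  19 160]
scene yellow [228.25 223.67] [220 214  17  21 187]
((262.5, 176.49998474121094), (112.99998474121094, 56.99999237060547), 0.0) [[206.      204.99998]
 [206.      147.99998]
 [319.      147.99998]
 [319.      204.99998]]
[[ 0.4877  0.1963  0.01  ]
 [ 0.6835  0.2017  0.01  ]
 [ 0.6848 -0.1832  0.01  ]
 [ 0.4898 -0.1801  0.01  ]]
```

View pics/topc.png

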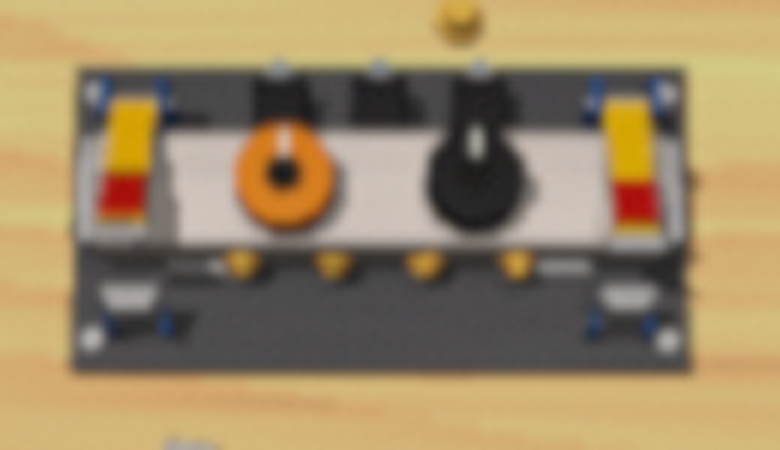

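The crop shows plate corners near (80,70), (685,70), (690,373), (72,373), the orange cap at (285,174), and red pads at (122,197) and (636,203).

Run:
```python
from h import *
p=camera_params("top");q=camera_params("scene")
c=(np.array([(80,70),(685,70),(690,373),(72,373)])+.5)/6-.5+[200,140]
P=plane(p,c,.01);print(P.round(4),P.mean(0));
print("sizes",[np.linalg.norm(P[i]-P[(i+1)%4]).round(4) for i in range(4)])
v=(P[0]-P[1]+P[3]-P[2]);yaw=np.arctan2(-v[0],v[1]);print("yaw",yaw)
C=(np.array([(285,174),(475,182)])+.5)/6-.5+[200,140]
Q=plane(p,C,.107);print("caps",Q, np.linalg.norm(Q[0]-Q[1]), "yaw",np.arctan2(-(Q[0]-Q[1])[0],(Q[0]-Q[1])[1]))
for a,b in(((220.3,172.3),(301.2,179.9)),((305.5,173.3),(221.8,209.2))):
    print("pad",tri(p,a,q,b))
X=(Q[0]+Q[1])/2
r=R.from_rotvec([0,0,yaw])
for n,o in(("fix",[0,0,0]),("L",[45-77,132,86]),("R",[45-77,-132,86]),("cap",[0,50,107])):
    print(n,(r.apply(np.array(o)/1e3)+[X[0],X[1],0]).round(4))
```

```text
[[ 0.6721  0.1777  0.01  ]
 [ 0.6733 -0.1651  0.01  ]
 [ 0.5006 -0.1655  0.01  ]
 [ 0.4987  0.1778  0.01  ]] [0.5861962  0.00619508 0.01      ]
sizes [np.float64(0.3428), np.float64(0.1727), np.float64(0.3433), np.float64(0.1733)]
yaw 0.004555468004976397
caps [[ 0.59173316  0.05597793  0.107     ]
 [ 0.58789419 -0.04317049  0.107     ]] 0.09922270834158374 yaw -0.03870011268325279
pad (array([0.57603077, 0.13818048, 0.12569303]), np.float64(0.000754694242845392))
pad (array([ 0.5740509 , -0.12617519,  0.12251991]), np.float64(0.001966769376204997))
fix [0.5898 0.0064 0.    ]
L [0.5572 0.1383 0.086 ]
R [ 0.5584 -0.1257  0.086 ]
cap [0.5896 0.0564 0.107 ]
```

```bash
cat >> h.py <<'E'
def go(x,y,z,head):
    s=sensors.observe();T=R.from_rotvec(s["ee_rot"]);M=T.as_matrix()
    d=M.T@(np.array([x,y,z])-s["tcp_pos"])*100
    h=np.degrees(np.arctan2(M[1,1],M[0,1]));t=(h-head+180)%360-180
    print("t",round(s["time"],2),"head",h.round(2),"row",d.round(2),"turn",round(t/8,2),"zdown",M[2,2].round(4),"q6",s["joint_positions"][5].round(2),"F",s["wrist_force"].round(1),"Tz",s["wrist_torque"].round(2))
E
python3 -c "
from h import *
go(.563,.138,.185,90)"
```

```text
t 0.1 head 72.54 row [-49.57 -37.37   5.32] turn -2.18 zdown -1.0 q6 -0.04 F [-0.1 -0.2  0.2] Tz [-0.04  0.01  0.01]
```

```bash
python3 -m creep '[[-5,-3.7,1,-0.3],[-10,-7.5,2,-0.8],[-16,-12,3,-1.2],[-22,-16.5,4,-1.6],[-28,-21,5.3,-2.2],[-34,-25.5,5.3,-2.2],[-39,-29.4,5.3,-2.2],[-44,-33,5.3,-2.2]]' 0; python3 -c "
from h import *
go(.563,.138,.185,90)"
```

```text
time: 1.1
tcp_pos: [0.4922, 0.2385, 0.1859]
ee_rot: [0.004, -3.141, 0.0]
wrist_force: [0.9, 0.7, -0.3]
width: 0.112
grasp_force: 0.0
t 1.1 head 90.14 row [ -7.06 -10.07   0.08] turn 0.02 zdown -1.0 q6 -1.17 F [ 0.9  0.7 -0.3] Tz [ 0.1   0.03 -0.03]
```

```bash
python3 -m creep '[[0,0,0,0],[0,0,0,0]]'; python3 -c "
from h import *
go(.563,.138,.185,90)"
```

```text
time: 1.35
tcp_pos: [0.4914, 0.2403, 0.1859]
ee_rot: [0.002, -3.14, -0.0]
wrist_force: [-0.8, 0.5, -0.5]
width: 0.004
grasp_force: 0.0
t 1.35 head 90.06 row [ -7.15 -10.24   0.08] turn 0.01 zdown -1.0 q6 -1.16 F [-0.8  0.5 -0.5] Tz [ 0.03 -0.02  0.01]
```

```bash
python3 -m creep '[[-2.4,-3.4,0,0],[-4.8,-6.8,0,0],[-7.1,-10.2,0,0],[-7.1,-10.2,0.5,0],[-7.1,-10.2,1,0],[-7.1,-10.2,1,0]]'; python3 -c "
from h import *
go(.563,.138,.086,90)
print(camera_params('wrist'))
cv2.imwrite('pics/w1.png',capture('wrist')[:,:,::-1])"
```

```text
time: 2.1
tcp_pos: [0.5615, 0.1401, 0.1754]
ee_rot: [0.007, -3.139, 0.0]
wrist_force: [0.9, 0.2, -0.3]
width: 0.005
grasp_force: 0.0
t 2.1 head 90.26 row [-0.17 -0.21  8.94] turn 0.03 zdown -1.0 q6 -1.37 F [ 0.9  0.2 -0.3] Tz [ 0.04  0.01 -0.02]
{'intrinsics': array([[264.69235127,   0.        , 258.25178641],
       [  0.        , 264.69235127, 189.4350253 ],
       [  0.        ,   0.        ,   1.        ]]), 'k1': -0.029092034237592913, 'xyz': array([0.48739612, 0.13895574, 0.32163444]), 'rotation': array([2.06019677, 2.07082235, 0.30347979])}
```

View pics/w1.png

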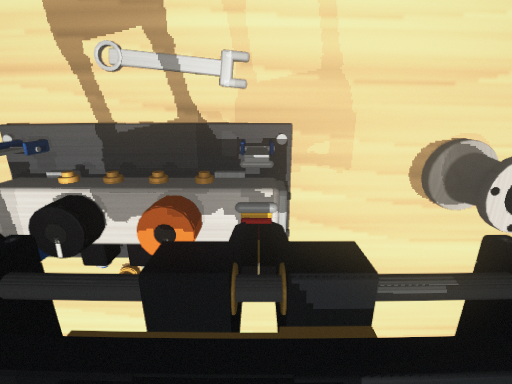

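The wrist view shows the left strap (red pad around (257,221)) directly under the fingers (col 258).

```bash
python3 -m creep '[[-0.2,-0.2,2,0],[-0.2,-0.2,4,0],[-0.2,-0.2,5.5,0],[-0.2,-0.2,6.5,0],[-0.2,-0.2,7.5,0],[-0.2,-0.2,8.2,0],[-0.2,-0.2,8.6,0],[-0.2,-0.2,8.6,0]]'; python3 -c "
from h import *
go(.563,.138,.086,90)"
```

```text
time: 3.15
tcp_pos: [0.5649, 0.1366, 0.0906]
ee_rot: [0.004, -3.142, -0.0]
wrist_force: [-1.9, -0.1, 2.1]
width: 0.003
grasp_force: 1.0
t 3.15 head 90.13 row [0.19 0.14 0.46] turn 0.02 zdown -1.0 q6 -1.38 F [-1.9 -0.1  2.1] Tz [ 0.01  0.28 -0.01]
```

```bash
python3 -m creep '[[0,0,0.2,0],[0,0,0.4,0],[0,0,0.4,0]]';python3 -m creep '[[0,0,0.1,0],[0,0,0.2,0],[0,0,0.2,0]]'; python3 -c "
from h import *
go(.563,.138,.086,90)"
```

```text
time: 3.52
tcp_pos: [0.5652, 0.1366, 0.0861]
ee_rot: [-0.004, 3.141, 0.0]
wrist_force: [-1.0, -0.5, 1.0]
width: 0.006
grasp_force: 0.7
time: 3.9
tcp_pos: [0.5651, 0.1366, 0.0843]
ee_rot: [-0.004, 3.141, 0.0]
wrist_force: [-1.1, -0.8, 2.1]
width: 0.003
grasp_force: 0.9
t 3.9 head 90.14 row [ 0.21  0.14 -0.17] turn 0.02 zdown -1.0 q6 -1.38 F [-1.1 -0.8  2.1] Tz [ 0.04  0.12 -0.06]
```

```bash
python3 -m creep '[[0,0,0.1,0],[0,0,0.2,0],[0,0,0.2,0]]';python3 -m creep '[[0,0,0.1,0],[0,0,0.2,0],[0,0,0.2,0]]'
```

```text
time: 4.28
tcp_pos: [0.5651, 0.1367, 0.0835]
ee_rot: [-0.004, 3.142, 0.0]
wrist_force: [-4.3, -1.0, 8.8]
width: 0.003
grasp_force: 4.6
time: 4.65
tcp_pos: [0.5651, 0.1367, 0.0832]
ee_rot: [-0.004, 3.142, 0.0]
wrist_force: [-9.1, -1.0, 18.9]
width: 0.009
grasp_force: 9.3
```

```bash
python3 -m creep '[[0,0,-2,0],[0,0,-4,0],[0,0,-6.5,0],[0,-3,-6.5,0],[0,-9,-6.5,0],[0,-14,-6.5,0],[0,-14,-6.5,0]]'; python3 -c "
from h import *
go(.565,-.1255,.086,90)
im=capture('top');cv2.imwrite('pics/t2.png',im[:,:,::-1])
p=camera_params('top');q=camera_params('scene')
i2=capture('scene');cv2.imwrite('pics/s2.png',i2[:,:,::-1])
for n,I,roi in(('top',im,(205,145,322,210)),('scene',i2,(195,165,335,270))):
    for b in blobs(I,'red',roi)[0]:print(n,b)
"
```

```text
time: 5.52
tcp_pos: [0.5657, -0.0064, 0.1462]
ee_rot: [0.003, 3.14, -0.001]
wrist_force: [-0.0, 0.7, -0.0]
width: 0.005
grasp_force: 0.0
t 5.53 head 89.89 row [  0.05 -11.9    6.03] turn -0.01 zdown -1.0 q6 -1.62 F [-0.   0.7 -0. ] Tz [0.02 0.05 0.03]
top (array([305.18181818, 173.06060606]), array([302, 171,   7,   6,  33], dtype=int32))
top (array([221.5 , 180.25]), array([218, 177,   8,   7,  48], dtype=int32))
scene (array([296.45945946, 188.13513514]), array([292, 185,  10,   7,  37], dtype=int32))
scene (array([222.        , 209.03508772]), array([218, 205,   9,   9,  57], dtype=int32))
```

```bash
python3 -c "
from h import *
print(tri(camera_params('top'),(221.5,180.25),camera_params('scene'),(296.46,188.14)))"; python3 -m creep '[[0,-6,0,0],[0,-11.9,0,0],[0,-11.9,0,0],[0,-11.9,2,0],[0,-11.9,3.5,0],[0,-11.9,4.8,0],[0,-11.9,5.5,0],[0,-11.9,5.5,0]]'; python3 -c "
from h import *
go(.565,-.1255,.086,90)"
```

```text
(array([0.55815016, 0.13753174, 0.08365761]), np.float64(0.0012913393405753516))
time: 6.62
tcp_pos: [0.5649, -0.1213, 0.0889]
ee_rot: [0.006, -3.14, -0.001]
wrist_force: [0.8, 0.3, -0.2]
width: 0.005
grasp_force: 0.0
t 6.62 head 90.2 row [-0.01 -0.42  0.29] turn 0.03 zdown -1.0 q6 -1.83 F [ 0.8  0.3 -0.2] Tz [ 0.01  0.02 -0.07]
```

```bash
python3 -c "
from h import *
cv2.imwrite('pics/w3.png',capture('wrist')[:,:,::-1])
cv2.imwrite('pics/s3.png',cv2.resize(capture('scene')[150:270,180:340,::-1],None,fx=4,fy=4,interpolation=cv2.INTER_CUBIC))"
```

```text
(no output)
```

View pics/s3.png

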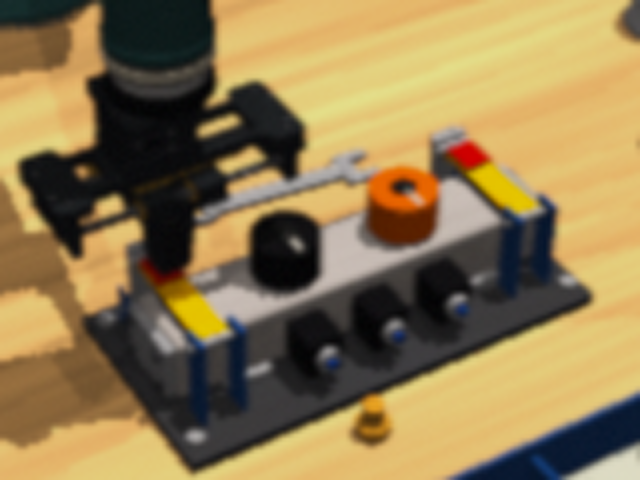

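Finger is on the right strap's pad (about (160,265) in the crop), with the strap nearly down; the left strap is down with its catch over the lip. I'll shift 4 mm to centre and press.

```bash
python3 -m creep '[[0,-0.4,0.1,0],[0,-0.4,0.3,0],[0,-0.4,0.5,0],[0,-0.4,0.5,0]]';python3 -m creep '[[0,0,0.1,0],[0,0,0.2,0],[0,0,0.2,0]]'
```

```text
time: 7.22
tcp_pos: [0.5658, -0.1267, 0.0855]
ee_rot: [-0.003, 3.141, -0.001]
wrist_force: [0.2, -0.7, 0.9]
width: 0.006
grasp_force: 0.7
time: 7.6
tcp_pos: [0.5657, -0.1266, 0.0837]
ee_rot: [-0.004, 3.141, -0.001]
wrist_force: [-0.9, -1.9, 4.0]
width: 0.01
grasp_force: 2.2
```

```bash
python3 -m creep '[[0,0,0.1,0],[0,0,0.2,0],[0,0,0.2,0]]';python3 -m creep '[[0,0,0.1,0],[0,0,0.2,0],[0,0,0.2,0]]'
```

```text
time: 7.98
tcp_pos: [0.5657, -0.1267, 0.0833]
ee_rot: [-0.004, 3.142, -0.001]
wrist_force: [-6.5, -2.0, 15.1]
width: 0.005
grasp_force: 7.1
time: 8.35
tcp_pos: [0.5658, -0.1267, 0.083]
ee_rot: [-0.004, 3.141, -0.001]
wrist_force: [-11.3, -0.5, 23.1]
width: 0.005
grasp_force: 11.9
```

```bash
python3 -m creep '[[0,0,-2,0],[0,0,-5,0],[0,0,-8,0],[0,0,-11,0],[0,0,-11.5,0],[-1,0,-11.5,0],[-1,0,-11.5,0]]' 1 30; python3 -c "
from h import *
go(.59,.0564,.19,0)
p=camera_params('top');q=camera_params('scene')
T=capture('top');S=capture('scene')
t=blobs(T,'red',(205,145,322,210))[0];s=blobs(S,'red',(195,165,335,270))[0]
t.sort(key=lambda b:b[0][0]);s.sort(key=lambda b:-b[0][0])
for a,b in zip(t,s):print('pad',a[0],b[0],tri(p,a[0],q,b[0]))
for n,I,roi in(('top',T,(230,155,266,185)),('scene',S,(262,180,296,225))):
    for b in blobs(I,'orange',roi,40)[0]:print(n,b)
cv2.imwrite('pics/w4.png',capture('wrist')[:,:,::-1]);print(camera_params('wrist'))
"
```

```text
time: 9.22
tcp_pos: [0.5755, -0.126, 0.1925]
ee_rot: [0.004, -3.139, -0.001]
wrist_force: [0.1, 0.0, 0.1]
width: 0.776
grasp_force: 0.0
t 9.22 head 90.15 row [-1.5  18.24  0.26] turn 11.27 zdown -1.0 q6 -1.83 F [0.1 0.  0.1] Tz [0.06 0.04 0.02]
pad [221.5  180.25] [296.45945946 188.13513514] (array([0.5581472 , 0.13753018, 0.08367491]), np.float64(0.0012906499969433478))
pad [304.35714286 180.11904762] [219.74418605 216.95348837] (array([ 0.55952226, -0.12644242,  0.08372261]), np.float64(0.00282160294009687))
top (array([247.05202312, 169.62427746]), array([240, 160,  15,  18, 173], dtype=int32))
scene (array([279.95571956, 200.58302583]), array([272, 191,  18,  20, 271], dtype=int32))
{'intrinsics': array([[264.69235127,   0.        , 258.25178641],
       [  0.        , 264.69235127, 189.4350253 ],
       [  0.        ,   0.        ,   1.        ]]), 'k1': -0.029092034237592913, 'xyz': array([ 0.50091162, -0.1272082 ,  0.33903143]), 'rotation': array([2.06299935, 2.06910188, 0.30338944])}
```

View pics/w4.png

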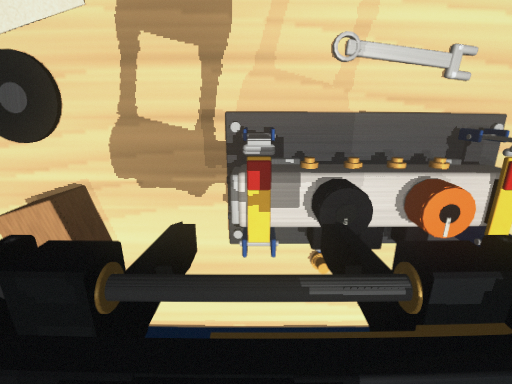

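Both straps lie flat (right one at (258,195) with its catch over the lip). The orange cap top's hole is at (450,212) and its mark points along +x.

```bash
python3 -c "
from h import *
print(plane(camera_params('wrist'),[(450,212)],.107))"; python3 -m creep '[[-0.5,3,0,1.2],[-1,6,0,2.4],[-1.5,9,0,3.6],[-1.5,12,0,4.8],[-1.5,15,0,6],[-1.5,18.2,0,7.2],[-1.5,18.2,0,8.4],[-1.5,18.2,0,9.6]]' 1 30;python3 -m creep '[[0,0,0,0],[0,0,0,0]]'; python3 -c "
from h import *
go(.5906,.0555,.078,0)"
```

```text
[[0.5922162 0.0564059 0.107    ]]
time: 10.38
tcp_pos: [0.5896, 0.0563, 0.1935]
ee_rot: [-1.953, -2.459, 0.002]
wrist_force: [-0.0, -1.3, 0.0]
width: 1.001
grasp_force: 0.0
time: 10.62
tcp_pos: [0.5899, 0.0555, 0.194]
ee_rot: [-1.945, -2.466, 0.001]
wrist_force: [-0.4, -0.7, 0.0]
width: 1.0
grasp_force: 0.0
t 10.62 head 13.48 row [-0.02  0.07 11.6 ] turn 1.69 zdown -1.0 q6 -0.18 F [-0.4 -0.7  0. ] Tz [-0.05  0.04  0.03]
```

```bash
python3 -m creep '[[0,0.1,2,1],[0,0.1,4,1.7],[0,0.1,6,1.7],[0,0.1,8,1.7],[0,0.1,9.5,1.7],[0,0.1,10.8,1.7],[0,0.1,11.5,1.7],[0,0.1,11.5,1.7]]' 1 30; python3 -c "
from h import *
go(.5910,.0558,.078,0)"
```

```text
time: 11.62
tcp_pos: [0.5909, 0.0559, 0.0789]
ee_rot: [-2.226, -2.216, 0.001]
wrist_force: [0.5, -0.2, 0.7]
width: 1.0
grasp_force: 0.0
t 11.62 head -0.25 row [-0.01  0.01  0.09] turn -0.03 zdown -1.0 q6 0.06 F [ 0.5 -0.2  0.7] Tz [-0.06  0.02  0.04]
```

Close at 30 N.

```bash
python3 -m creep '[[0,0,0,0],[0,0,0,0],[0,0,0,0],[0,0,0,0],[0,0,0,0],[0,0,0,0]]' 0 30; python3 -c "
from h import *
go(.5910,.0558,.078,0)"; python3 -m creep '[[0,0,0,0.3],[0,0,0,0.6],[0,0,0,0.9],[0,0,0,0.9]]'; python3 -c "
from h import *
go(.5910,.0558,.078,0)"
```

```text
time: 12.38
tcp_pos: [0.5925, 0.056, 0.08]
ee_rot: [2.225, 2.215, 0.003]
wrist_force: [4.1, 0.5, -0.7]
width: 0.588
grasp_force: 30.0
t 12.38 head -0.26 row [-0.02 -0.15  0.2 ] turn -0.03 zdown -1.0 q6 0.06 F [ 4.1  0.5 -0.7] Tz [-0.01 -0.75  0.02]
time: 12.88
tcp_pos: [0.5925, 0.0564, 0.08]
ee_rot: [2.361, 2.071, 0.004]
wrist_force: [4.8, 1.7, 0.5]
width: 0.587
grasp_force: 30.0
t 12.88 head -7.48 row [-0.08 -0.14  0.2 ] turn -0.94 zdown -1.0 q6 0.18 F [4.8 1.7 0.5] Tz [ 0.22 -0.73  0.08]
```

```bash
python3 -m creep '[[0,0.15,0,0.3],[0,0.15,0,0.6],[0,0.15,0,0.6]]'; python3 -c "
from h import *
go(.5910,.0558,.078,0)"; python3 -m creep '[[0,0,0,0.3],[0,0,0,0.6],[0,0,0,0.6]]'; python3 -c "
from h import *
go(.5910,.0558,.078,0)"
```

```text
time: 13.25
tcp_pos: [0.5925, 0.0557, 0.0799]
ee_rot: [-2.445, -1.972, 0.001]
wrist_force: [0.6, 0.7, 4.3]
width: 0.585
grasp_force: 30.0
t 13.25 head -12.24 row [-0.02 -0.15  0.19] turn -1.53 zdown -1.0 q6 0.27 F [0.6 0.7 4.3] Tz [-0.04  0.15 -0.03]
time: 13.62
tcp_pos: [0.5924, 0.0555, 0.0799]
ee_rot: [-2.525, -1.869, 0.001]
wrist_force: [-0.5, -1.3, 5.3]
width: 0.589
grasp_force: 30.0
t 13.62 head -17.0 row [-0.01 -0.14  0.19] turn -2.13 zdown -1.0 q6 0.35 F [-0.5 -1.3  5.3] Tz [-0.14  0.19 -0.03]
```

```bash
python3 -m creep '[[0,0,-0.05,0.8],[0,0,-0.05,1.6],[0,0,-0.05,2.4],[0,0,-0.05,3.2],[0,0,-0.05,4],[0,0,-0.05,4.8],[0,0,-0.05,5.4],[0,0,-0.05,5.4]]'; python3 -c "
from h import *
go(.5910,.0558,.078,0)"; python3 -m creep '[[0,0,0,0.6],[0,0,0,1.2],[0,0,0,1.8],[0,0,0,2.4],[0,0,0,2.8],[0,0,0,2.8]]'; python3 -c "
from h import *
go(.5910,.0558,.078,0)
cv2.imwrite('pics/w5.png',capture('wrist')[:,:,::-1])"
```

```text
time: 14.62
tcp_pos: [0.5919, 0.0557, 0.0799]
ee_rot: [-3.035, -0.809, 0.002]
wrist_force: [-1.4, -0.8, 3.8]
width: 0.584
grasp_force: 30.0
t 14.62 head -60.16 row [-0.08 -0.05  0.19] turn -7.52 zdown -1.0 q6 1.1 F [-1.4 -0.8  3.8] Tz [-0.02  0.43 -0.01]
time: 15.38
tcp_pos: [0.5921, 0.0558, 0.0799]
ee_rot: [-3.135, -0.205, 0.002]
wrist_force: [-1.8, 0.0, 5.2]
width: 0.587
grasp_force: 30.0
t 15.38 head -82.53 row [-0.11 -0.02  0.19] turn -10.32 zdown -1.0 q6 1.49 F [-1.8  0.   5.2] Tz [0.07 0.49 0.02]
```

View pics/w5.png

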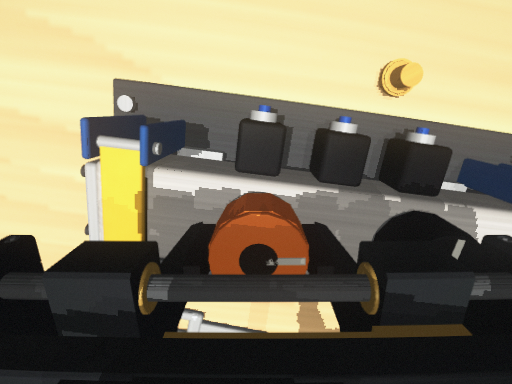

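The cap's white mark at (290,261) still lies along the closing line, so the cap turns with the fingers. I'll turn on to about 2.2 rad.

```bash
python3 -m creep '[[0,0,-0.05,0.7],[0,0,-0.05,1.4],[0,0,-0.05,2.1],[0,0,-0.05,2.8],[0,0,-0.05,2.8]]'; python3 -c "
from h import *
go(.5910,.0558,.078,0)"; python3 -m creep '[[0,0,0,0.7],[0,0,0,1.4],[0,0,0,2.1],[0,0,0,2.6],[0,0,0,2.6]]'; python3 -c "
from h import *
go(.5910,.0558,.078,0)"
```

```text
time: 16.05
tcp_pos: [0.5922, 0.0559, 0.0799]
ee_rot: [-3.115, 0.408, 0.001]
wrist_force: [-0.4, 1.5, 1.8]
width: 0.588
grasp_force: 30.0
t 16.05 head -104.91 row [-0.12  0.04  0.19] turn -13.11 zdown -1.0 q6 1.88 F [-0.4  1.5  1.8] Tz [ 0.17  0.32 -0.01]
time: 16.68
tcp_pos: [0.5925, 0.0561, 0.0799]
ee_rot: [-2.99, 0.962, 0.001]
wrist_force: [-0.3, 1.8, 0.2]
width: 0.589
grasp_force: 30.0
t 16.68 head -125.68 row [-0.1   0.11  0.19] turn -15.71 zdown -1.0 q6 2.25 F [-0.3  1.8  0.2] Tz [ 0.4   0.15 -0.02]
```

Turned 2.19 rad with no stop; lift gently.

```bash
python3 -m creep '[[0,0,-0.2,0],[0,0,-0.4,0],[0,0,-0.6,0],[0,0,-0.6,0]]'; python3 -m creep '[[0,0,-1,0],[0,0,-2,0],[0,0,-3,0],[0,0,-4,0],[0,0,-6,0],[0,0,-8.5,0],[0,0,-10.5,0],[0,0,-10.5,0]]';python3 -m creep '[[0,0,0,0],[0,0,0,0],[0,0,0,0],[0,0,0,0]]'; python3 -c "
from h import *
go(.5910,.0558,.078,0)
p=camera_params('top');q=camera_params('scene')
T=capture('top');S=capture('scene')
t=blobs(T,'red',(205,145,322,210))[0];s=blobs(S,'red',(195,165,335,270))[0]
print([b[0] for b in t],[b[0] for b in s])
cv2.imwrite('pics/s6.png',cv2.resize(S[100:270,160:360,::-1],None,fx=3,fy=3,interpolation=cv2.INTER_CUBIC))"
```

```text
time: 17.18
tcp_pos: [0.5928, 0.0557, 0.0867]
ee_rot: [-2.989, 0.967, -0.001]
wrist_force: [1.1, 2.1, 0.0]
width: 0.583
grasp_force: 30.0
time: 18.18
tcp_pos: [0.5943, 0.0557, 0.1944]
ee_rot: [-2.987, 0.967, -0.007]
wrist_force: [-0.9, -0.3, -0.9]
width: 0.588
grasp_force: 30.0
time: 18.68
tcp_pos: [0.5924, 0.0557, 0.1907]
ee_rot: [2.989, -0.967, -0.002]
wrist_force: [-0.3, -0.1, -1.3]
width: 0.588
grasp_force: 30.0
t 18.68 head -125.86 row [-0.11  0.06 11.27] turn -15.73 zdown -1.0 q6 2.25 F [-0.3 -0.1 -1.3] Tz [-0.    0.16 -0.05]
[array([222.58064516, 180.19354839]), array([304.48, 180.54])] [array([296.55263158, 188.18421053]), array([219.91666667, 216.8125    ])]
```

View pics/s6.png

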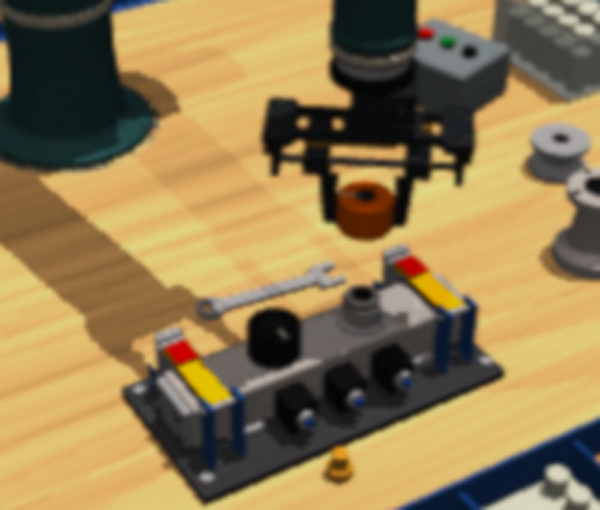

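The cap hangs upright in the gripper at (365,210), about 8 cm above the bare neck (362,300). Both straps are latched and the black cap is untouched.

```bash
python3 -c "
from workcell import ticket
print(ticket.finish_job())"
```

```text
the job is handed in; nothing more can be done
None
```

I handed the job in at about 19 s on the robot's clock. Both straps are latched. The orange cap came free after turning clockwise about 2.2 rad, with no stop met, and is held still and upright about 8 cm above its port. The black cap stayed on, and no bystander looked moved in the final picture.

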